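# Gauge a spice jar and lock the reading

### The arm

A 7-joint arm with a two-finger parallel gripper is mounted at the origin on a cart in front of the work surface, level with it; the furniture and walls round the work are solid. World frame = base frame: x ahead of the robot, y to its left, z up, the work surface at z = 0. Lengths are in mm, angles in rad, forces in N, time in s.
With the tool pointing down it reaches from about 400 to 850 mm from the base axis. Payload 6.9 kg.
Tool frame: the origin (TCP) lies at the very end of the fingers, on their centre line; the grasp point (between the pads) lies 19 mm behind it; z points along the fingers, y is the line along which they close (so a half turn about z gives the same grasp; the last joint's range is limited). The gripper opens to 85 mm and grips with 20 to 120 N. Pads are 22 mm wide; open, the fingers measure 114 mm over their backs; the gripper's body (76 mm by 85 mm) begins 54 mm behind the grasp point. The pads swing forward as they close: fully open they stand 13 mm farther back than shut.
Start: joints at [-1.091, 0.507, -0.238, 1.5, 0.126, 1.149, -0.155], TCP at [228.821, 581.594, 231.275] pointing down, gripper open.
Joint ranges: [-3.08, 3.08], [-0.24, 2.05], [-1.43, 1.35], [0, 2.5], [-1.52, 4.66], [0.17, 1.96], [-2.89, 2.89]. Speed limits (rad/s): [2.39, 2.39, 3.14, 3.14, 3.14, 3.14, 3.14].

### API

Orientations are given as a rotation vector (axis times angle).
In Python, from rig import bot gives the robot as it stands.
- The arm moves only by the tool carry_out, never from a script. Its argument "steps" is a list of rows, each a list of 7 numbers: the turn, a rotation vector about the tool's x, y, z in rad, then the shift along the tool's x, y, z in m, then the finger opening in m, from 0 to 0.0854. In form: [[rx, ry, rz, x, y, z, hand], ...]. A call has 1 to 20 rows; each row shifts and turns the commanded pose from where the row before left it, along the tool's axes as they then stand; what a row does not reach is not made up. A row lasts 1/12 s, in which the tool goes at most 41.7 mm and 7.16 degrees, less where a joint would pass 70% of its speed; a pose out of reach is approached as far as the arm can. A call with a gripper value outside its range is refused whole. The fingers move at their own pace and stop on an object; the grip force is fixed at half the most. Time passes only in rows, so rows that do not move let the fingers close. It gives the time, the measured TCP pose, the force, the opening and the grip force at its end, in the units of the state.
- bot.observe(): the state, without advancing time (a new reading comes with each control period).
- bot.snapshot(name): name is "scene" or "top" or "wrist"; returns the picture (384x512x3 uint8, red, green, blue); there is no depth.
- bot.camera_info(name): a dict with "fx", "fy", "cx", "cy" (pixels), "extrinsics" (4x4, takes a point from camera to world coordinates); the wrist camera has in their place "mount" (4x4, takes a point from camera to tool coordinates, whose origin is the TCP and whose axes are the flange's). Camera axes: x right, y down, z forward; pixel columns grow to the right and rows downward; lengths in mm; the calibration is good to about 2 mm. A picture is of the moment at which its call begins: read the wrist's pose just before it. camera_info takes no time and is no camera call.
- bot.sign_off(): hands the job in; it is judged then, once.
The state is a dict: "t": time; "joint_pos": joint angles; "qvel": joint speeds; "joint_torque": joint torques, N m; "tcp_pos": TCP position; "orientation": TCP orientation; "force": force on the tool from outside, world axes, zero at the start; "ft_torque": the same for the moment, N m; "width": finger opening in mm; "finger_force": force on a finger pad.
Only numpy, scipy, OpenCV 4.12 (cv2) and the standard library are available. Lean on these libraries where they do the work, as an engineer would, in place of code of your own. Each camera call takes 0.05 s, during which the arm holds its last target. There are 200 camera calls.

### The job

Measure the spice jar on the jar gauge: stand it upright on the gauge's bed between the two jaws and let go of it, then slide the moving jaw shut by its black grip post until the jar has pushed the orange spring pad about half way in, never all the way home. Then flip the red lock lever over to its far side and let go, so that the jar stays clamped; leave the garlic and the matchbox where they lie.

Things in the scene. Friction and masses are not known exactly. Their poses are not given: they have to be found in the camera images.
- spice_jar: glass spice jar with a black screw cap, a plain upright cylinder 41 mm in diameter and 105 mm tall, about 0.11 kg; the cap is the top 21 mm (40 mm in diameter). Origin: centre of its underside, z up. Its place varies; it and the garlic may have changed places
- gauge: bench jar gauge, fixed: an aluminium plate 80 mm (its x) by 250 mm (its y), 12 mm thick. Origin: centre of the plate's underside; x points away from the robot, y to its left along the slide, z up. The bed is the plate's top, z = 12 mm, between the jaws; the jar stands there, centred on x = 0. A grey post (56 mm wide, 64 mm high, y = -121 to -97 mm) carries the spring pad
- pad (a joint): orange spring pad, the right-hand jaw: a plate 50 mm wide, top at z = 60 mm, its face looking to the gauge's +y, at gauge y = -76 mm when free. The value is how far it is pushed in toward -y: 0 free, 0.012 fully home (half way = 0.006). Spring 500 N/m (3 N at half way)
- jaw (a joint): steel moving jaw, 50 mm wide, top at z = 62 mm, face to gauge -y. Value: gap in m from its face to the free pad's face, 0 to 0.085; the face is at gauge y = -76 mm plus it. With the jar touching both, gap = 41 mm minus the pad's travel. Slides with about 7 N of friction and stays where left, also against the spring. A 12 mm bar behind it runs out through the lock block to y = 148 mm at most
- jaw_grip (a point): point in the black upright grip post of the moving jaw, on its centre line, 86 mm above the worktop and 14 mm under the post's top (top at 100 mm). The post is 14 mm thick (gauge x) and 22 mm long (gauge y), from z = 35 mm up; its centre is 48 mm behind (+y of) the jaw's face
- lock (a joint): red-tipped lock lever on the lock block: 0 leaning 40 degrees toward the robot (gauge -x, open), 1.4 leaning 40 degrees away (+x, locked). It is top-heavy: pushed past upright (0.7) it falls over to the other stop by itself; it needs less than 2 N. It does not move the jaw
- lock_tip (a point): centre of the red grip of the lock lever, 44 mm from its pivot; the grip is a rounded bar 15 mm thick and 31 mm long along the lever, ending 59 mm from the pivot; below it the lever is 9 mm thick
- lock_pivot (a point): the lock lever's pivot, at gauge (0, 99, 44) mm; the hinge axis is the gauge's y. The grey lock block under it is 44 mm wide and 42 mm high (cheeks beside the lever to 52 mm), at gauge y = 82 to 116 mm
- garlic: whole garlic bulb, 48x50x51 mm, loose. Origin: centre of its underside. Not to be disturbed
- matchbox: red-topped matchbox, 36x54x15 mm, loose to the right of the gauge. Origin: centre of its underside. Not to be disturbed
Mind the look-alikes: they are no part of the job. What is meant by the spice_jar is not green, and is the smaller of those in its own colour.

How it is judged (in metres and radians):
On the way, in this order (a step that is already met when the one before it is completed fails the run):
1. the jar stands upright on the bed between the jaws, let go (z of spice_jar in the frame of gauge between 0.009 and 0.016 m and x of spice_jar in the frame of gauge between -0.018 and 0.018 m and angle between spice_jar's own z axis and vertical below 0.1 rad and y of spice_jar in the frame of gauge between -0.075 and -0.005 m and contact force between the fingers and spice_jar below 0.2 N), for 0.2 s.
2. the moving jaw is shut on the jar so that the pad is pushed in 3 to 9 mm, the lock still open (z of spice_jar in the frame of gauge between 0.009 and 0.016 m and x of spice_jar in the frame of gauge between -0.018 and 0.018 m and angle between spice_jar's own z axis and vertical below 0.1 rad and y of spice_jar in the frame of gauge between -0.075 and -0.047 m and value of joint pad between 0.003 and 0.009 m and value of joint jaw below 0.042 m and value of joint lock below 0.3 rad), for 0.2 s.
At the end, for the whole second after the job is handed in: the jar stands upright (within 6 degrees) on the bed, within 18 mm of the gauge's middle line, clamped between the jaws with the spring pad still pushed in 3 to 9 mm of its 12 mm; the lock lever lies at its far stop (above 1.2 rad); all at rest (z of spice_jar in the frame of gauge between 0.009 and 0.016 m and x of spice_jar in the frame of gauge between -0.018 and 0.018 m and angle between spice_jar's own z axis and vertical below 0.1 rad and y of spice_jar in the frame of gauge between -0.075 and -0.047 m and value of joint pad between 0.003 and 0.009 m and value of joint jaw below 0.042 m and value of joint lock above 1.2 rad and linear speed of spice_jar below 0.02 m/s); the robot touches nothing.
It fails at once if the spring pad is pushed fully home (beyond 11.5 mm) (value of joint pad above 0.0115 m).
It fails at once if the garlic or the matchbox is displaced by more than 40 mm (distance of any of garlic, matchbox from where it was at the start of the episode above 0.04 m).
It also fails if it takes over 67 s, if anything falls off the work surface, if the arm or the gripper's body presses on something with over 40 N, if the wrist force passes 120 N, or if a joint passes its speed limit or range.

## Working session

There is one attempt and no reset: what is moved stays moved. The work goes in short steps, Python scripts to look and compute and a tool call to move; the robot and the scene stay as the last step left them, time stands still between calls to the robot, and variables do not carry over. Pictures are saved under pics/ and viewed, at most 10 in all, crops included, and the job is handed in when it is done.

Besides the shell and the picture viewer there is one more tool, called in YAML: its name, and indented under it one key for each argument. carry_out: Moves the arm, as the interface text tells. Its arguments: {"type":"object","properties":{"steps":{"type":"array"}},"required":["steps"]}

```bash
mkdir -p pics; python3 - <<'E'
from rig import bot
import cv2,numpy as np
s=bot.observe();print({k:np.round(v,3).tolist() for k,v in s.items()})
for n in("scene","top"):
    i=bot.snapshot(n);cv2.imwrite(f"pics/{n}0.png",i[:,:,::-1]);c=bot.camera_info(n);print(n,{k:np.round(v,3).tolist() for k,v in c.items()})
print(bot.camera_info("wrist"))
E
```

```text
{'t': 0.0, 'joint_pos': [-1.09, 0.508, -0.238, 1.501, 0.126, 1.149, -0.155], 'qvel': [0.0, 0.001, 0.001, 0.001, 0.001, 0.001, 0.001], 'joint_torque': [-0.001, -62.059, -2.187, -24.965, 0.013, 0.012, 0.0], 'tcp_pos': [228.696, 581.116, 230.421], 'orientation': [-0.585, -3.086, 0.003], 'force': [-0.762, -0.014, -0.53], 'ft_torque': [-0.025, 0.01, -0.026], 'finger_force': 0.0, 'width': 85.516}
scene {'fx': 420.192, 'fy': 420.192, 'cx': 255.334, 'cy': 189.433, 'extrinsics': [[0.237, 0.734, -0.637, 1163.36], [0.971, -0.192, 0.141, -92.48], [-0.019, -0.652, -0.758, 841.55], [0.0, 0.0, 0.0, 1.0]]}
top {'fx': 418.335, 'fy': 418.335, 'cx': 257.738, 'cy': 190.89, 'extrinsics': [[0.03, -0.995, 0.096, 423.038], [-0.999, -0.029, 0.014, 56.486], [-0.011, -0.096, -0.995, 1107.664], [0.0, 0.0, 0.0, 1.0]]}
{'fx': 327.14389785980535, 'fy': 327.14389785980535, 'cx': 259.9516134082907, 'cy': 196.24069663415793, 'mount': array([[-5.63290678e-04, -9.60701445e-01, -2.77583171e-01,
         7.13906919e+01],
       [ 9.99998859e-01, -1.52130676e-04, -1.50274915e-03,
        -4.27441104e-01],
       [ 1.40146437e-03, -2.77583701e-01,  9.60700435e-01,
        -1.42253914e+02],
       [ 0.00000000e+00,  0.00000000e+00,  0.00000000e+00,
         1.00000000e+00]])}
```

View pics/scene0.png

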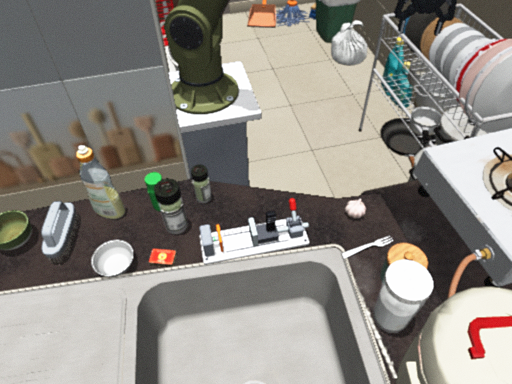

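View pics/top0.png

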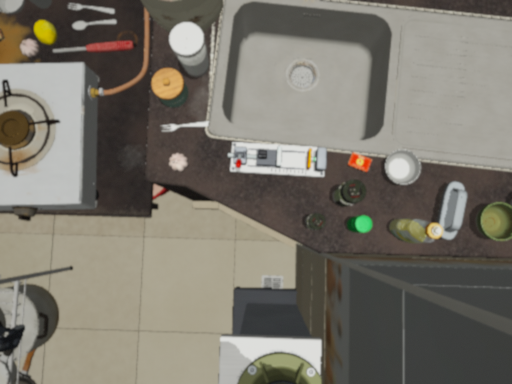

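The scene view shows a big dark-capped jar at (172,205), the smaller one (our target) at (201,183), and the gauge at (255,237). In the top view the small jar is at (315,220), the gauge spans (230..326, 143..177), the matchbox is at (360,162) and the garlic at (178,161).

```bash
cat > h.py <<'E'
from rig import bot
import numpy as np,cv2
from scipy.spatial.transform import Rotation as R
def ray(n,u,v,pose=None):
    c=bot.camera_info(n)
    if n=="wrist":
        T=np.eye(4);T[:3,:3]=R.from_rotvec(pose[1]).as_matrix();T[:3,3]=pose[0];E=T@c["mount"]
    else:E=c["extrinsics"]
    return E[:3,3],E[:3,:3]@np.array([(u-c["cx"])/c["fx"],(v-c["cy"])/c["fy"],1])
def onz(n,u,v,z,pose=None):
    o,d=ray(n,u,v,pose);return np.round(o+d*(z-o[2])/d[2],1)
def two(r1,r2):
    A=np.c_[r1[1],-r2[1]];k=np.linalg.lstsq(A,r2[0]-r1[0],rcond=None)[0]
    p,q=r1[0]+k[0]*r1[1],r2[0]+k[1]*r2[1];return np.round((p+q)/2,1),np.linalg.norm(p-q)
E
python3 - <<'E'
from h import *
t=cv2.imread("pics/top0.png");s=cv2.imread("pics/scene0.png")
print("jar",onz("top",315,220,105),onz("scene",200,170,105),two(ray("top",315,220),ray("scene",200,170)))
print("big",two(ray("top",353,190),ray("scene",168,186)))
print("garlic",onz("top",178,161,30),"match",onz("top",360,162,15),"green",two(ray("top",363,224),ray("scene",154,178)))
for n,i in(("top",t),("scene",s)):
    h=cv2.cvtColor(i,cv2.COLOR_BGR2HSV)
    for nm,lo,hi in(("red",(0,150,100),(6,255,255)),("orange",(8,150,120),(22,255,255))):
        k,l,st,ce=cv2.connectedComponentsWithStats(cv2.inRange(h,lo,hi))
        for a,c in zip(st[1:],ce[1:]):
            if 200<c[0]<340 and 130<c[1]<260 and a[4]>4:print(n,nm,c.round(1),a)
for u,v in((230,143),(326,145),(325,177),(230,174)):print(onz("top",u,v,12))
cr=np.vstack([cv2.resize(t[130:240,220:380],(800,550),interpolation=cv2.INTER_CUBIC)]);cv2.imwrite("pics/c1.png",cr)
cv2.imwrite("pics/c2.png",cv2.resize(s[150:270,140:320],(800,533),interpolation=cv2.INTER_CUBIC))
E
```

```text
jar [453.5 -68.3 105. ] [450.8 -70.6 105. ] (array([453.2, -69.4, 107.2]), np.float64(2.62812498939387))
big (array([ 523.6, -148.2,  149.4]), np.float64(1.0431789349865985))
garlic [598.8 282.1  30. ] match [ 612.3 -195.3   15. ] green (array([ 447.5, -182. ,  104. ]), np.float64(1.7833790893836448))
top red [238.2 163.1] [236 160   5   7  26]
top orange [309.8 152.9] [309 150   2   8  10]
top orange [308.  158.5] [308 153   1  12  12]
scene red [292.1 203.7] [289 198   8  13  79]
scene orange [219.  234.7] [216 224   7  27  65]
[654.2 149.5  12. ]
[ 655.9 -105.7   12. ]
[ 570.2 -104.3   12. ]
[571.  146.4  12. ]
```

View pics/c1.png

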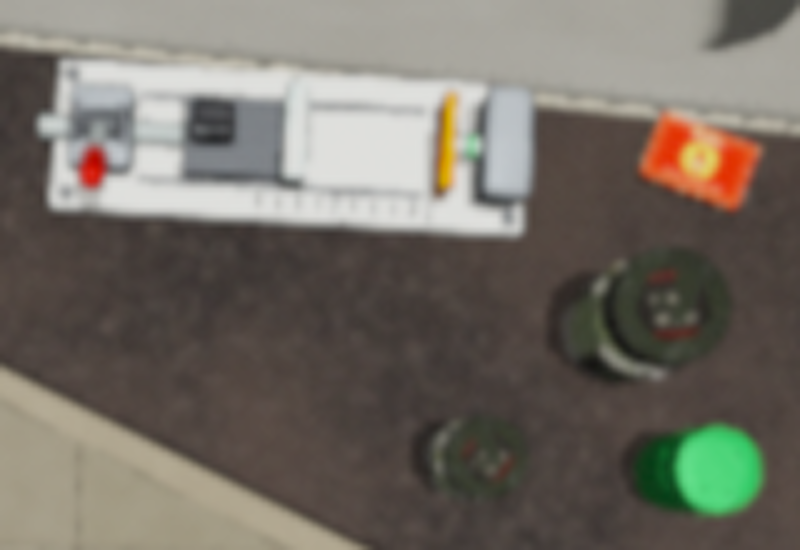

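View pics/c2.png

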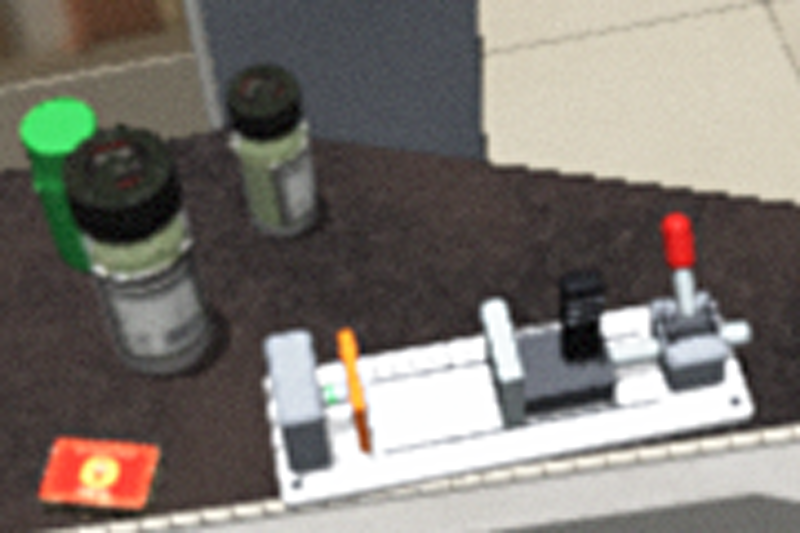

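The crops confirm the target: the small dark-capped jar. The jaw is wide open, the lever leans to the robot, and the gauge is yawed slightly (plate corners in the crop at (62,58), (535,95), (523,235), (50,210)).

carry_out:
  steps:
    - [0, 0, 0, -0.0287, -0.0264, 0, 0.0854]
    - [0, 0, 0, -0.0287, -0.0264, 0, 0.0854]
    - [0, 0, 0, -0.0287, -0.0264, 0, 0.0854]
    - [0, 0, 0, -0.0287, -0.0264, 0, 0.0854]
    - [0, 0, 0, -0.0287, -0.0264, 0, 0.0854]
    - [0, 0, 0, -0.0287, -0.0264, 0, 0.0854]
    - [0, 0, 0, -0.0287, -0.0264, 0, 0.0854]
    - [0, 0, 0, -0.0287, -0.0264, 0, 0.0854]
    - [0, 0, 0, -0.0287, -0.0264, 0, 0.0854]
    - [0, 0, 0, -0.0287, -0.0264, 0, 0.0854]
    - [0, 0, 0.1244, 0, 0, 0, 0.0854]
    - [0, 0, 0.1244, 0, 0, 0, 0.0854]
    - [0, 0, 0.1244, 0, 0, 0, 0.0854]
    - [0, 0, 0.1244, 0, 0, 0, 0.0854]
    - [0, 0, 0.1244, 0, 0, 0, 0.0854]

```text
t: 1.35
tcp_pos: [399.1, 230.5, 231.0]
orientation: [-1.511, -2.754, 0.001]
force: [0.9, 1.3, -0.5]
width: 85.5
finger_force: 0.0
```

```bash
cat >> h.py <<'E'
def st():
    s=bot.observe();M=R.from_rotvec(s["orientation"]).as_matrix()
    print("t",round(s["t"],2),"tcp",np.round(s["tcp_pos"],1),"yaw of tool y deg",round(np.degrees(np.arctan2(M[1,1],M[0,1])),2),"tilt z",np.round(M[:,2],3),"q",np.round(s["joint_pos"],2),"F",np.round(s["force"],1),"w",round(s["width"],1),"ff",round(s["finger_force"],1));return s
def to(p):
    s=bot.observe();print("tool shift m",np.round(R.from_rotvec(s["orientation"]).as_matrix().T@(np.array(p)-s["tcp_pos"])/1000,4))
E
python3 - <<'E'
from h import *
st()
C=np.array([onz("top",220+u/5-.4,130+v/5-.4,12) for u,v in((62,58),(535,95),(523,235),(50,210))]);print(C,C.mean(0))
d=C[0]+C[3]-C[1]-C[2];print(np.degrees(np.arctan2(-d[0],d[1])),np.linalg.norm(d)/2)
print("wall foot",onz("scene",189.5,179,0), "counter edge",onz("top",245,210,0),onz("top",293,240,0))
print("tip",two(ray("top",238.2,163.1),ray("scene",292.1,203.7)))
print("jar again",onz("top",220+487/5-.4,130+455/5-.4,105))
E
```

```text
t 1.35 tcp [399.1 230.5 231. ] yaw of tool y deg 32.51 tilt z [-0.001 -0.    -1.   ] q [-0.55  0.25 -0.03  1.91  0.01  0.98 -0.02] F [ 0.9  1.3 -0.5] w 85.5 ff 0.0
[[ 659.2  144.3   12. ]
 [ 646.2 -107.4   12. ]
 [ 571.2 -102.2   12. ]
 [ 577.3  147.7   12. ]] [613.475  20.6    12.   ]
-2.180663741438383 250.98175730518741
wall foot [ 375.2 -100.3    0. ] counter edge [477.6 104.2   0. ] [402.5 -24.6   0. ]
tip (array([589.2, 120.8,  81.9]), np.float64(1.0537085261704529))
jar again [452.2 -73.1 105. ]
```

carry_out:
  steps:
    - [0, 0, 0.1218, 0, 0, 0, 0.0854]
    - [0, 0, 0.1218, 0, 0, 0, 0.0854]
    - [0, 0, 0.1218, 0, 0, 0, 0.0854]
    - [0, 0, 0.1218, 0, 0, 0, 0.0854]
    - [0, 0, 0.1218, 0, 0, 0, 0.0854]
    - [0, 0, 0, -0.0354, 0.0088, 0, 0.0854]
    - [0, 0, 0, -0.0354, 0.0088, 0, 0.0854]
    - [0, 0, 0, -0.0354, 0.0088, 0, 0.0854]
    - [0, 0, 0, -0.0354, 0.0088, 0, 0.0854]
    - [0, 0, 0, -0.0354, 0.0088, 0, 0.0854]
    - [0, 0, 0, -0.0354, 0.0088, 0, 0.0854]
    - [0, 0, 0, -0.0354, 0.0088, 0, 0.0854]
    - [0, 0, 0, 0, 0, 0, 0.0854]
    - [0, 0, 0, 0, 0, 0, 0.0854]

```text
t: 2.52
tcp_pos: [452.0, -21.1, 231.1]
orientation: [2.265, 2.177, -0.001]
force: [0.1, 0.3, -0.7]
width: 85.0
finger_force: 0.0
```

```bash
python3 - <<'E'
from h import *
s=st()
w=bot.snapshot("wrist");c=bot.snapshot("scene")
v=np.hstack([w,c])[:,:,::-1];cv2.imwrite("pics/ws.png",cv2.resize(v,(800,300),interpolation=cv2.INTER_AREA));cv2.imwrite("pics/w1.png",w[:,:,::-1])
print(onz("top",328,255,0))
E
```

```text
t 2.52 tcp [452.  -21.1 231.1] yaw of tool y deg -2.29 tilt z [-0.    -0.001 -1.   ] q [-0.19  0.24  0.23  1.93 -0.07  0.97  0.03] F [ 0.1  0.3 -0.7] w 85.0 ff 0.0
[ 366.3 -116.9    0. ]
```

View pics/ws.png

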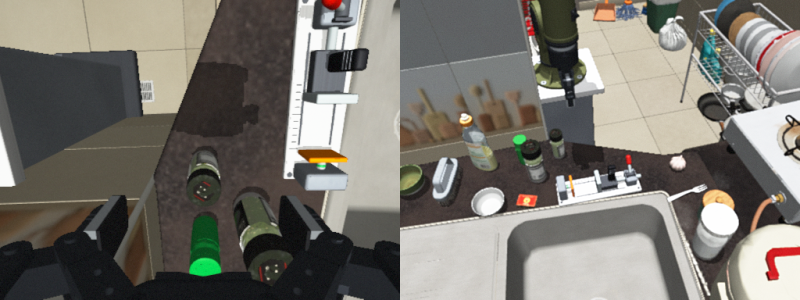

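The wrist view shows the jar's cap near (261,243) in full-size pixels, and the wall close by on the robot's right. I'll tilt the tool a little so that the wrist stays clear of the wall.

```bash
python3 - <<'E'
from h import *
s=bot.observe();P=(s["tcp_pos"],s["orientation"])
i=cv2.imread("pics/w1.png");g=cv2.cvtColor(i,cv2.COLOR_BGR2GRAY)[170:300,220:310]
cv2.imwrite("pics/wc.png",cv2.resize(i[180:280,215:315],(500,500)))
print(onz("wrist",261,243,105,P))
M=R.from_rotvec(s["orientation"])*R.from_rotvec([0,-.2,0])
print(M.as_matrix().round(3))
E
```

```text
[449.6 -68.9 105. ]
[[ 0.034  0.999 -0.008]
 [ 0.98  -0.035 -0.198]
 [-0.198 -0.001 -0.98 ]]
```

View pics/wc.png

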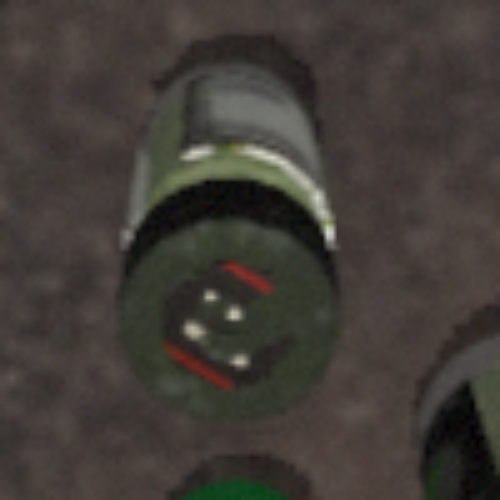

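carry_out:
  steps:
    - [0, -0.1, 0, 0, 0, 0, 0.0854]
    - [0, -0.1, 0, 0, 0, 0, 0.0854]
    - [0, 0, 0, -0.008, 0, 0.0193, 0.0854]
    - [0, 0, 0, -0.008, 0, 0.0193, 0.0854]
    - [0, 0, 0, 0, 0, 0.025, 0.0854]
    - [0, 0, 0, 0, 0, 0.025, 0.0854]
    - [0, 0, 0, 0, 0, 0.025, 0.0854]
    - [0, 0, 0, 0, 0, 0, 0.0854]

```text
t: 3.28
tcp_pos: [448.3, -55.9, 119.8]
orientation: [2.154, 2.086, -0.224]
force: [0.8, -0.4, -0.2]
width: 85.4
finger_force: 0.0
```

```bash
python3 - <<'E'
from h import *
s=st();to([450.3,-73.8,49.4])
E
```

```text
t 3.28 tcp [448.3 -55.9 119.8] yaw of tool y deg -1.88 tilt z [-0.013 -0.199 -0.98 ] q [-0.28  0.41  0.26  2.1   0.15  0.67 -0.19] F [ 0.8 -0.4 -0.2] w 85.4 ff 0.0
tool shift m [-0.0034  0.0031  0.0725]
```

No contact; now down and close.

carry_out:
  steps:
    - [0, 0, 0, -0.001, 0.001, 0.0242, 0.0854]
    - [0, 0, 0, -0.001, 0.001, 0.0242, 0.0854]
    - [0, 0, 0, -0.001, 0.001, 0.0242, 0.0854]
    - [0, 0, 0, 0, 0, 0, 0.0854]
    - [0, 0, 0, 0, 0, 0, 0.03]
    - [0, 0, 0, 0, 0, 0, 0.03]
    - [0, 0, 0, 0, 0, 0, 0.03]
    - [0, 0, 0, 0, 0, 0, 0.03]
    - [0, 0, 0, 0, 0, 0, 0.03]
    - [0, 0, 0, 0, 0, 0, 0.03]
    - [0, 0, 0, 0, 0, 0, 0.03]
    - [0, 0, 0, 0, 0, 0, 0.03]

```text
t: 4.28
tcp_pos: [453.8, -74.3, 53.6]
orientation: [2.154, 2.08, -0.214]
force: [-1.9, 3.3, 8.3]
width: 40.0
finger_force: 61.0
```

```bash
python3 - <<'E'
from h import *
s=st()
E
```

```text
t 4.28 tcp [453.8 -74.3  53.6] yaw of tool y deg -1.99 tilt z [-0.005 -0.198 -0.98 ] q [-0.23  0.53  0.26  2.17  0.15  0.47 -0.17] F [-1.9  3.3  8.3] w 40.0 ff 61.0
```

carry_out:
  steps:
    - [0, 0, 0, -0.0042, 0, -0.0208, 0.03]
    - [0, 0, 0, -0.0042, 0, -0.0208, 0.03]
    - [0, 0, 0, -0.0042, 0, -0.0208, 0.03]
    - [0, 0, 0, -0.0042, 0, -0.0208, 0.03]
    - [0, 0, 0, -0.0042, 0, -0.0208, 0.03]
    - [0, 0, 0, 0.0064, 0.0195, -0.0012, 0.03]
    - [0, 0, 0, 0.0064, 0.0195, -0.0012, 0.03]
    - [0, 0, 0, 0.0064, 0.0195, -0.0012, 0.03]
    - [0, 0, 0, 0.0064, 0.0195, -0.0012, 0.03]
    - [0, 0, 0, 0.0064, 0.0195, -0.0012, 0.03]
    - [0, 0, 0, 0.0064, 0.0195, -0.0012, 0.03]
    - [0, 0, 0, 0.0064, 0.0195, -0.0012, 0.03]
    - [0, 0, 0, 0.0064, 0.0195, -0.0012, 0.03]
    - [0, 0, 0, 0, 0, 0, 0.03]
    - [0, 0, 0, 0, 0, 0, 0.03]

```text
t: 5.53
tcp_pos: [611.2, -27.5, 157.6]
orientation: [2.154, 2.081, -0.217]
force: [-1.4, 0.0, -1.9]
width: 39.3
finger_force: 60.9
```

```bash
python3 - <<'E'
from h import *
s=st();to([611.7,-27.7,67])
w=bot.snapshot("wrist");c=bot.snapshot("scene")
v=np.vstack([cv2.resize(w,(400,300)),cv2.resize(c[130:270,140:320],(386,300))[:, :] if 0 else cv2.resize(c[130:265,140:320],(400,300))])[:,:,::-1];cv2.imwrite("pics/ws2.png",v)
E
```

```text
t 5.53 tcp [611.2 -27.5 157.6] yaw of tool y deg -1.97 tilt z [-0.007 -0.199 -0.98 ] q [-0.25  0.57  0.23  1.64  0.09  0.96 -0.15] F [-1.4  0.  -1.9] w 39.3 ff 60.9
tool shift m [0.0178 0.0006 0.0889]
```

View pics/ws2.png

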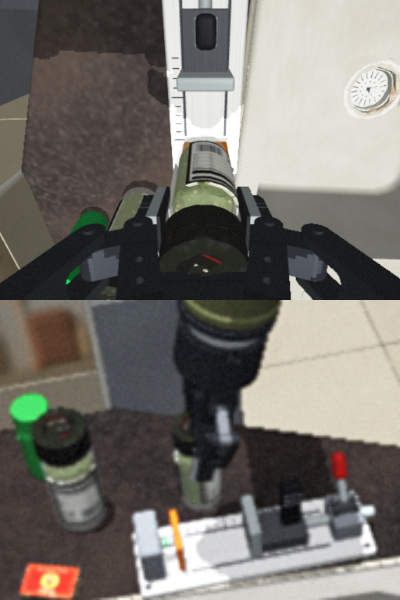

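The jar is held upright above the bed. Its bottom edge is at wrist (266,183) and at scene (231,221), just in front of the pad.

```bash
python3 - <<'E'
from h import *
s=bot.observe();P=(s["tcp_pos"],s["orientation"])
print(onz("wrist",266,183,104,P),onz("scene",231,223,104))
# jaw face & pad top edges
for n,u,v,z in(("wrist",207*1.28,90*1.28,62),("scene",140+247*.45,130+197*.45,62),("scene",140+172*.45,130+212*.45,60)):
    print(n,onz(n,u,v,z,P))
E
```

```text
[612.9 -16.  104. ] [623.9 -29.6 104. ]
wrist [613.7  14.8  62. ]
scene [592.7  21.6  62. ]
scene [590.5 -57.4  60. ]
```

carry_out:
  steps:
    - [0, 0, 0, 0.007, 0, -0.0015, 0.03]
    - [0, 0, 0, 0.0032, 0, 0.016, 0.03]
    - [0, 0, 0, 0.0032, 0, 0.016, 0.03]
    - [0, 0, 0, 0.0032, 0, 0.016, 0.03]
    - [0, 0, 0, 0.0032, 0, 0.016, 0.03]
    - [0, 0, 0, 0.0032, 0, 0.016, 0.03]
    - [0, 0, 0, 0, 0, 0, 0.03]
    - [0, 0, 0, 0, 0, 0, 0.03]

```text
t: 6.3
tcp_pos: [610.3, -20.7, 76.2]
orientation: [2.155, 2.081, -0.218]
force: [-0.8, -0.0, -0.2]
width: 39.6
finger_force: 60.9
```

```bash
python3 - <<'E'
from h import *
s=st()
w=bot.snapshot("wrist");c=bot.snapshot("scene")
v=np.vstack([cv2.resize(w[60:300,130:450],(400,300)),cv2.resize(c[180:270,200:320],(400,300),interpolation=cv2.INTER_CUBIC)])[:,:,::-1];cv2.imwrite("pics/ws3.png",v)
E
```

```text
t 6.3 tcp [610.3 -20.7  76.2] yaw of tool y deg -2.0 tilt z [-0.009 -0.199 -0.98 ] q [-0.26  0.66  0.22  1.73  0.09  0.79 -0.18] F [-0.8 -0.  -0.2] w 39.6 ff 60.9
```

View pics/ws3.png

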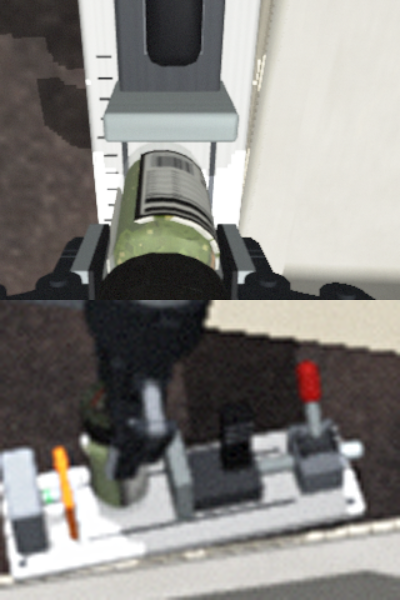

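The jar hangs between pad and jaw with a gap on both sides. Lowering gently.

carry_out:
  steps:
    - [0, 0, 0, 0.0006, 0, 0.003, 0.03]
    - [0, 0, 0, 0.0006, 0, 0.003, 0.03]
    - [0, 0, 0, 0.0004, 0, 0.002, 0.03]
    - [0, 0, 0, 0.0002, 0, 0.001, 0.03]
    - [0, 0, 0, 0, 0, 0, 0.03]
    - [0, 0, 0, 0, 0, 0, 0.03]

```text
t: 6.9
tcp_pos: [611.1, -21.1, 67.2]
orientation: [2.155, 2.08, -0.216]
force: [-0.2, -0.1, -1.3]
width: 39.5
finger_force: 60.9
```

carry_out:
  steps:
    - [0, 0, 0, 0.0002, 0, 0.001, 0.03]
    - [0, 0, 0, 0, 0, 0, 0.03]
    - [0, 0, 0, 0.0002, 0, 0.001, 0.03]
    - [0, 0, 0, 0, 0, 0, 0.03]

```text
t: 7.23
tcp_pos: [611.3, -21.1, 65.5]
orientation: [2.154, 2.08, -0.216]
force: [-1.0, 0.2, 2.4]
width: 39.5
finger_force: 61.2
```

carry_out:
  steps:
    - [0, 0, 0, 0.0001, 0, 0.0007, 0.03]
    - [0, 0, 0, 0, 0, 0, 0.03]

```text
t: 7.4
tcp_pos: [611.3, -21.1, 65.5]
orientation: [2.154, 2.08, -0.215]
force: [-3.0, 0.6, 8.3]
width: 40.0
finger_force: 61.8
```

Contact; releasing.

carry_out:
  steps:
    - [0, 0, 0, 0, 0, 0, 0.05]
    - [0, 0, 0, 0, 0, 0, 0.0854]
    - [0, 0, 0, 0, 0, 0, 0.0854]
    - [0, 0, 0, 0, 0, 0, 0.0854]
    - [0, 0, 0, 0, 0, 0, 0.0854]
    - [0, 0, 0, 0, 0, 0, 0.0854]
    - [0, 0, 0, 0, 0, 0, 0.0854]
    - [0, 0, 0, 0, 0, -0.025, 0.0854]
    - [0, 0, 0, 0, 0, -0.025, 0.0854]
    - [0, 0, 0, 0, 0, -0.025, 0.0854]
    - [0, 0, 0, 0, 0, -0.025, 0.0854]
    - [0, 0, 0, 0, 0, -0.025, 0.0854]
    - [0, 0.1, 0, 0, 0, 0, 0.0854]
    - [0, 0.1, 0, 0, 0, 0, 0.0854]
    - [0, 0, 0, 0, 0, 0, 0.0854]

```text
t: 8.65
tcp_pos: [612.3, -2.7, 188.3]
orientation: [2.268, 2.172, 0.004]
force: [-0.7, -1.9, -0.4]
width: 85.4
finger_force: 0.0
```

```bash
python3 - <<'E'
from h import *
s=st()
w=bot.snapshot("wrist")
cv2.imwrite("pics/w4.png",w[:,:,::-1])
c=bot.snapshot("scene");cv2.imwrite("pics/s4.png",c[:,:,::-1])
cv2.imwrite("pics/ws4.png",np.vstack([w,cv2.resize(c[180:270,200:320],(512,384),interpolation=cv2.INTER_CUBIC)])[:,:,::-1][:600] if 0 else np.hstack([cv2.resize(w,(400,300)),cv2.resize(c[180:270,200:320],(400,300),interpolation=cv2.INTER_CUBIC)])[:,:,::-1])
E
```

```text
t 8.65 tcp [612.3  -2.7 188.3] yaw of tool y deg -2.5 tilt z [ 0.003  0.001 -1.   ] q [-0.12  0.52  0.14  1.61 -0.08  1.02 -0.  ] F [-0.7 -1.9 -0.4] w 85.4 ff 0.0
```

View pics/ws4.png

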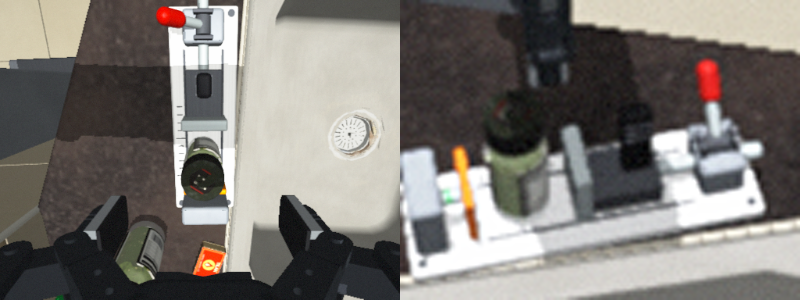

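The jar stands upright and free on the bed. In the wrist view (full-size pixels) the cap is at about (260,227), the post top at (262,103), the jaw's face edge at row ~166 and the red tip at (220,22).

```bash
python3 - <<'E'
from h import *
s=bot.observe();P=(s["tcp_pos"],s["orientation"])
i=cv2.imread("pics/w4.png")
h=cv2.cvtColor(i,cv2.COLOR_BGR2HSV)
m=(h[:,:,2]<45).astype(np.uint8);k,l,stt,ce=cv2.connectedComponentsWithStats(m[80:260,225:295])
for a,c in zip(stt[1:],ce[1:]):
    if a[4]>60:print(a,c.round(1)+[225,80])
print("post",onz("wrist",262,100,100,P),"cap",onz("wrist",260,227,117,P),"jawface",onz("wrist",262,166,62,P),onz("wrist",262,154,62,P))
col=i[60:190,250:275].mean((1,2));print(np.c_[np.arange(60,190),col.round()].astype(int)[::2].tolist())
E
```

```text
[ 27  14  19  32 369] [260.2 110.3]
[   7  117   55   45 1684] [259.  219.7]
post [614.9  72.1 100. ] cap [610.2 -12.5 117. ] jawface [613.1  19.7  62. ] [613.5  29.7  62. ]
[[60, 239], [62, 239], [64, 239], [66, 239], [68, 239], [70, 239], [72, 239], [74, 239], [76, 239], [78, 239], [80, 239], [82, 225], [84, 188], [86, 188], [88, 173], [90, 81], [92, 87], [94, 55], [96, 53], [98, 54], [100, 53], [102, 52], [104, 53], [106, 52], [108, 52], [110, 53], [112, 51], [114, 51], [116, 51], [118, 51], [120, 53], [122, 49], [124, 50], [126, 83], [128, 87], [130, 87], [132, 86], [134, 86], [136, 86], [138, 86], [140, 86], [142, 85], [144, 84], [146, 85], [148, 84], [150, 91], [152, 90], [154, 144], [156, 190], [158, 188], [160, 182], [162, 180], [164, 180], [166, 168], [168, 208], [170, 228], [172, 227], [174, 215], [176, 144], [178, 106], [180, 110], [182, 111], [184, 111], [186, 92], [188, 78]]
```

carry_out:
  steps:
    - [0, 0, 0, 0.023, 0, 0, 0.07]
    - [0, 0, 0, 0.023, 0, 0, 0.07]
    - [0, 0, 0, 0.0232, 0, 0, 0.07]
    - [0, 0, 0, 0, 0, 0.03, 0.06]
    - [0, 0, 0, 0, 0, 0.03, 0.06]
    - [0, 0, 0, 0, 0, 0.03, 0.06]
    - [0, 0, 0, 0, 0, 0.03, 0.06]
    - [0, 0, 0, 0, 0, 0, 0.06]
    - [0, 0, 0, 0, 0, 0, 0.06]

```text
t: 9.5
tcp_pos: [613.1, 74.1, 65.6]
orientation: [-2.256, -2.183, 0.006]
force: [0.1, 0.1, 1.4]
width: 60.1
finger_force: 0.0
```

```bash
python3 - <<'E'
from h import *
s=st();to([615.1,66.5,67])
E
```

```text
t 9.5 tcp [613.1  74.1  65.6] yaw of tool y deg -1.89 tilt z [-0.004 -0.001 -1.   ] q [-0.23  0.66  0.11  1.72 -0.1   0.77 -0.1 ] F [0.1 0.1 1.4] w 60.1 ff 0.0
tool shift m [-0.0075  0.0023 -0.0014]
```

```bash
python3 - <<'E'
from h import *
s=bot.observe();P=(s["tcp_pos"],s["orientation"])
i=bot.snapshot("wrist");print(s["tcp_pos"].round(1) if hasattr(s["tcp_pos"],"round") else s["tcp_pos"])
cv2.imwrite("pics/w5.png",i[:,:,::-1])
for u in(250,260,270):
    print(u,[(v,int(i[v,u-2:u+3].mean()),int(onz("wrist",u,v,100,P)[1])) for v in range(60,384,8)])
r=260
for v in (200,230,260):print(v,[(u,int(i[v-1:v+2,u].mean()),int(onz("wrist",u,v,100,P)[0])) for u in range(170,350,8)])
E
```

```text
[613.1  74.1  65.6]
250 [(60, 80, 156), (68, 73, 154), (76, 86, 152), (84, 67, 149), (92, 49, 147), (100, 224, 145), (108, 236, 142), (116, 115, 140), (124, 87, 137), (132, 133, 135), (140, 117, 132), (148, 148, 129), (156, 150, 127), (164, 125, 124), (172, 50, 121), (180, 162, 119), (188, 236, 116), (196, 234, 113), (204, 235, 110), (212, 219, 107), (220, 46, 104), (228, 87, 101), (236, 87, 98), (244, 86, 95), (252, 85, 92), (260, 81, 89), (268, 80, 86), (276, 115, 82), (284, 105, 79), (292, 103, 76), (300, 79, 72), (308, 74, 69), (316, 76, 65), (324, 72, 61), (332, 141, 58), (340, 252, 54), (348, 252, 50), (356, 25, 46), (364, 27, 42), (372, 26, 38), (380, 28, 34)]
260 [(60, 76, 156), (68, 72, 154), (76, 75, 152), (84, 222, 149), (92, 148, 147), (100, 148, 144), (108, 149, 142), (116, 118, 140), (124, 87, 137), (132, 46, 135), (140, 73, 132), (148, 153, 129), (156, 143, 127), (164, 77, 124), (172, 49, 121), (180, 110, 119), (188, 155, 116), (196, 157, 113), (204, 158, 110), (212, 158, 107), (220, 133, 104), (228, 84, 101), (236, 20, 98), (244, 17, 95), (252, 19, 92), (260, 19, 89),
[... 1329 characters left out ...]
, 589), (202, 43, 592), (210, 236, 595), (218, 235, 598), (226, 232, 601), (234, 86, 604), (242, 84, 606), (250, 87, 609), (258, 85, 612), (266, 89, 615), (274, 86, 618), (282, 87, 620), (290, 88, 623), (298, 88, 626), (306, 235, 629), (314, 237, 632), (322, 239, 635), (330, 173, 637), (338, 178, 640), (346, 221, 643)]
260 [(170, 100, 580), (178, 99, 582), (186, 22, 585), (194, 21, 588), (202, 68, 591), (210, 255, 594), (218, 255, 597), (226, 255, 600), (234, 87, 603), (242, 86, 606), (250, 85, 609), (258, 18, 612), (266, 21, 615), (274, 21, 617), (282, 88, 620), (290, 85, 623), (298, 84, 626), (306, 255, 629), (314, 255, 632), (322, 255, 635), (330, 19, 638), (338, 26, 641), (346, 98, 644)]
```

View pics/w5.png

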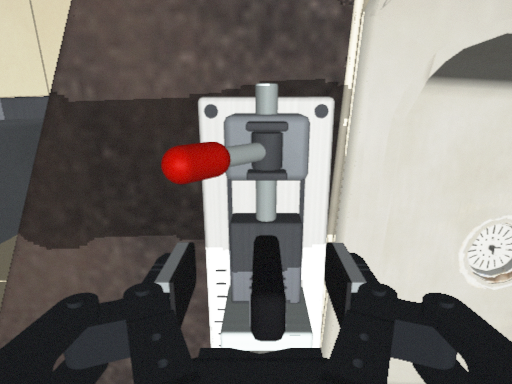

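The post's top runs from row 296 to 337 at column ~267, so the post's centre is near (615, 65).

carry_out:
  steps:
    - [0, 0, 0, -0.009, 0.002, -0.001, 0.06]
    - [0, 0, 0, 0, 0, 0, 0.03]
    - [0, 0, 0, 0, 0, 0, 0.0]
    - [0, 0, 0, 0, 0, 0, 0.0]
    - [0, 0, 0, 0, 0, 0, 0.0]
    - [0, 0, 0, 0, 0, 0, 0.0]
    - [0, 0, 0, 0, 0, 0, 0.0]
    - [0, 0, 0, 0, 0, 0, 0.0]
    - [0, 0, 0, 0, 0, 0, 0.0]

```text
t: 10.3
tcp_pos: [616.0, 63.8, 69.0]
orientation: [2.26, 2.182, 0.001]
force: [-2.9, -1.0, 6.2]
width: 13.2
finger_force: 58.9
```

carry_out:
  steps:
    - [0, 0, 0, -0.003, 0, 0, 0.0]
    - [0, 0, 0, -0.003, 0, 0, 0.0]
    - [0, 0, 0, -0.003, 0, 0, 0.0]
    - [0, 0, 0, -0.003, 0, 0, 0.0]
    - [0, 0, 0, -0.002, 0, 0, 0.0]
    - [0, 0, 0, -0.001, 0, 0, 0.0]
    - [0, 0, 0, -0.001, 0, 0, 0.0]

```text
t: 10.88
tcp_pos: [615.7, 51.3, 69.1]
orientation: [-2.256, -2.184, -0.005]
force: [-1.8, 7.1, 6.1]
width: 13.3
finger_force: 59.0
```

carry_out:
  steps:
    - [0, 0, 0, -0.001, 0, 0, 0.0]
    - [0, 0, 0, -0.001, 0, 0, 0.0]
    - [0, 0, 0, -0.001, 0, 0, 0.0]
    - [0, 0, 0, -0.001, 0, 0, 0.0]

```text
t: 11.22
tcp_pos: [615.5, 47.6, 69.0]
orientation: [-2.255, -2.184, -0.005]
force: [-1.6, 8.4, 5.7]
width: 13.1
finger_force: 59.0
```

carry_out:
  steps:
    - [0, 0, 0, -0.001, 0, 0, 0.0]
    - [0, 0, 0, -0.001, 0, 0, 0.0]
    - [0, 0, 0, -0.001, 0, 0, 0.0]
    - [0, 0, 0, -0.001, 0, 0, 0.0]

```text
t: 11.55
tcp_pos: [615.4, 43.6, 69.1]
orientation: [-2.255, -2.184, -0.005]
force: [-1.9, 7.5, 6.6]
width: 13.3
finger_force: 59.0
```

carry_out:
  steps:
    - [0, 0, 0, -0.001, 0, 0, 0.0]
    - [0, 0, 0, -0.001, 0, 0, 0.0]
    - [0, 0, 0, -0.001, 0, 0, 0.0]
    - [0, 0, 0, -0.001, 0, 0, 0.0]
    - [0, 0, 0, -0.001, 0, 0, 0.0]

```text
t: 11.97
tcp_pos: [615.3, 38.6, 69.1]
orientation: [-2.255, -2.184, -0.005]
force: [-2.6, 8.4, 6.9]
width: 13.4
finger_force: 59.0
```

carry_out:
  steps:
    - [0, 0, 0, -0.001, 0, 0, 0.0]
    - [0, 0, 0, -0.001, 0, 0, 0.0]

```text
t: 12.13
tcp_pos: [615.2, 36.6, 69.1]
orientation: [-2.255, -2.184, -0.005]
force: [-1.8, 7.8, 5.9]
width: 13.3
finger_force: 59.0
```

carry_out:
  steps:
    - [0, 0, 0, -0.001, 0, 0, 0.0]
    - [0, 0, 0, -0.001, 0, 0, 0.0]

```text
t: 12.3
tcp_pos: [615.1, 34.7, 69.0]
orientation: [-2.255, -2.184, -0.006]
force: [-1.1, 8.6, 6.5]
width: 13.0
finger_force: 59.0
```

carry_out:
  steps:
    - [0, 0, 0, -0.001, 0, 0, 0.0]
    - [0, 0, 0, -0.001, 0, 0, 0.0]

```text
t: 12.47
tcp_pos: [615.1, 33.1, 69.0]
orientation: [-2.255, -2.184, -0.006]
force: [-1.1, 9.1, 6.9]
width: 12.7
finger_force: 59.0
```

carry_out:
  steps:
    - [0, 0, 0, -0.001, 0, 0, 0.0]

```text
t: 12.55
tcp_pos: [615.0, 32.3, 69.0]
orientation: [-2.254, -2.184, -0.006]
force: [-1.8, 9.4, 7.0]
width: 13.3
finger_force: 59.0
```

carry_out:
  steps:
    - [0, 0, 0, -0.001, 0, 0, 0.0]

```text
t: 12.63
tcp_pos: [615.0, 31.5, 69.0]
orientation: [-2.254, -2.184, -0.007]
force: [-2.4, 10.2, 6.6]
width: 13.0
finger_force: 59.0
```

carry_out:
  steps:
    - [0, 0, 0, -0.001, 0, 0, 0.0]

```text
t: 12.72
tcp_pos: [615.0, 30.7, 69.1]
orientation: [-2.254, -2.184, -0.007]
force: [-0.9, 9.7, 6.9]
width: 13.5
finger_force: 59.0
```

carry_out:
  steps:
    - [0, 0, 0, -0.001, 0, 0, 0.0]

```text
t: 12.8
tcp_pos: [615.0, 29.9, 69.1]
orientation: [-2.254, -2.184, -0.007]
force: [-1.7, 11.4, 7.2]
width: 13.1
finger_force: 59.0
```

carry_out:
  steps:
    - [0, 0, 0, -0.001, 0, 0, 0.0]

```text
t: 12.88
tcp_pos: [614.9, 29.1, 69.1]
orientation: [-2.254, -2.184, -0.007]
force: [-2.0, 11.9, 4.9]
width: 13.3
finger_force: 59.0
```

carry_out:
  steps:
    - [0, 0, 0, 0, 0, 0, 0.0]
    - [0, 0, 0, 0, 0, 0, 0.0]

```text
t: 13.05
tcp_pos: [615.0, 28.9, 69.0]
orientation: [-2.254, -2.184, -0.007]
force: [-1.7, 10.4, 5.9]
width: 13.2
finger_force: 59.0
```

```bash
python3 - <<'E'
from h import *
st()
i=bot.snapshot("scene")[:,:,::-1]
cv2.imwrite("pics/s6.png",i)
for n in("s4","s6"):
    im=cv2.imread(f"pics/{n}.png").astype(int)
    b=im[222:262,196:240]
    h=cv2.cvtColor(im.astype(np.uint8),cv2.COLOR_BGR2HSV);m=cv2.inRange(h,(8,130,100),(25,255,255));m[:215]=0;m[262:]=0;m[:,:205]=0;m[:,232:]=0
    wgt=(im[:,:,2]-im[:,:,0]).clip(0)*(cv2.dilate(m,np.ones((3,3)))>0)
    res=[]
    for v in range(222,252,2):
        if wgt[v].sum()>150:res.append((v,round(float((wgt[v]*np.arange(512)).sum()/wgt[v].sum()),2)))
    print(n,res)
E
```

```text
t 13.05 tcp [615.   28.9  69. ] yaw of tool y deg -1.8 tilt z [ 0.001  0.005 -1.   ] q [-0.14  0.65  0.1   1.73 -0.1   0.76 -0.03] F [-1.7 10.4  5.9] w 13.2 ff 59.0
s4 [(224, 217.27), (226, 217.41), (228, 217.82), (230, 217.86), (232, 218.43), (234, 218.84), (236, 219.22), (238, 219.65), (240, 219.86), (242, 220.39), (244, 220.53), (246, 221.01), (248, 221.4), (250, 221.69)]
s6 [(224, 214.31), (226, 213.9), (228, 214.37), (230, 214.67), (232, 215.46), (234, 216.28), (236, 216.46), (238, 216.76), (240, 216.98), (242, 217.48), (244, 217.46), (246, 217.7), (248, 218.16), (250, 218.48)]
```

The pad is pushed in about 6.5 mm, judged both by the scene-image shift (3.1 px × 2.2 mm) and by the force rise of about 3 N. I'll release the post and go behind the lever.

carry_out:
  steps:
    - [0, 0, 0, 0, 0, 0, 0.03]
    - [0, 0, 0, 0, 0, 0, 0.06]
    - [0, 0, 0, 0, 0, 0, 0.06]
    - [0, 0, 0, 0, 0, 0, 0.06]
    - [0, 0, 0, 0, 0, 0, 0.06]
    - [0, 0, 0, 0, 0, -0.027, 0.06]
    - [0, 0, 0, 0, 0, -0.027, 0.06]
    - [0, 0, 0, 0, 0, -0.027, 0.06]
    - [0, 0, 0, 0.0229, -0.0188, 0, 0]
    - [0, 0, 0, 0.0229, -0.0188, 0, 0]
    - [0, 0, 0, 0.0229, -0.0188, 0, 0]
    - [0, 0, 0, 0.0229, -0.0188, 0, 0]
    - [0, 0, 0, 0, 0, 0, 0]
    - [0, 0, 0, 0, 0, 0, 0]
    - [0, 0, 0, 0, 0, 0, 0]

```text
t: 14.35
tcp_pos: [543.2, 117.4, 149.2]
orientation: [2.26, 2.181, 0.0]
force: [0.8, 0.1, -0.1]
width: -0.2
finger_force: 0.0
```

```bash
python3 - <<'E'
from h import *
st();to([542.5,122,68])
i=bot.snapshot("scene")[:,:,::-1]
cv2.imwrite("pics/s7.png",i)
for n in("s6","s7"):
    im=cv2.imread(f"pics/{n}.png").astype(int)
    h=cv2.cvtColor(im.astype(np.uint8),cv2.COLOR_BGR2HSV);m=cv2.inRange(h,(8,130,100),(25,255,255));m[:215]=0;m[262:]=0;m[:,:205]=0;m[:,232:]=0
    wgt=(im[:,:,2]-im[:,:,0]).clip(0)*(cv2.dilate(m,np.ones((3,3)))>0)
    print(n,[(v,round(float((wgt[v]*np.arange(512)).sum()/wgt[v].sum()),2)) for v in range(228,252,3)])
E
```

```text
t 14.35 tcp [543.2 117.4 149.2] yaw of tool y deg -2.02 tilt z [ 0.001 -0.001 -1.   ] q [-0.34  0.48  0.12  1.8  -0.07  0.86 -0.22] F [ 0.8  0.1 -0.1] w -0.2 ff 0.0
tool shift m [ 0.0046 -0.001   0.0812]
s6 [(228, 214.37), (231, 214.93), (234, 216.28), (237, 216.57), (240, 216.98), (243, 217.44), (246, 217.7), (249, 218.33)]
s7 [(228, 214.39), (231, 214.92), (234, 216.27), (237, 216.56), (240, 216.99), (243, 217.45), (246, 217.7), (249, 218.34)]
```

carry_out:
  steps:
    - [0, 0, 0, 0.0046, 0, 0.027, 0]
    - [0, 0, 0, 0, 0, 0.027, 0]
    - [0, 0, 0, 0, 0, 0.027, 0]
    - [0, 0, 0, 0, 0, 0, 0]
    - [0, 0, 0, 0, 0.01, 0, 0]
    - [0, 0, 0, 0, 0.01, 0, 0]
    - [0, 0, 0, 0, 0.01, 0, 0]
    - [0, 0, 0, 0, 0.01, 0, 0]
    - [0, 0, 0, 0, 0.01, 0, 0]
    - [0, 0, 0, 0, 0.01, 0, 0]
    - [0, 0, 0, 0, 0.01, 0, 0]
    - [0, 0, 0, 0, 0, 0, 0]
    - [0, 0, 0, 0, 0, 0, 0]

```text
t: 15.48
tcp_pos: [613.6, 119.1, 68.8]
orientation: [2.261, 2.18, 0.001]
force: [-0.7, 0.8, -1.1]
width: -0.1
finger_force: 0.0
```

carry_out:
  steps:
    - [0, 0, 0, 0, -0.02, 0, 0]
    - [0, 0, 0, 0, -0.025, 0, 0]
    - [0, 0, 0, 0, -0.025, 0, 0]
    - [0, 0, 0, 0, 0, -0.03, 0]
    - [0, 0, 0, 0, 0, -0.035, 0]
    - [0, 0, 0, 0, 0, -0.035, 0]
    - [0, 0, 0, 0, 0, 0, 0]
    - [0, 0, 0, 0, 0, 0, 0]

```text
t: 16.15
tcp_pos: [543.7, 122.6, 170.6]
orientation: [2.259, 2.18, 0.006]
force: [-0.4, -0.6, -0.5]
width: 0.2
finger_force: 0.0
```

```bash
python3 - <<'E'
from h import *
st()
t=bot.snapshot("scene")[:,:,::-1];cv2.imwrite("pics/s8.png",t)
def comp(i,n,z):
    h=cv2.cvtColor(i,cv2.COLOR_BGR2HSV);k,l,s_,ce=cv2.connectedComponentsWithStats(cv2.inRange(h,(0,150,100),(6,255,255)))
    for a,c in zip(s_[1:],ce[1:]):
        if a[4]>15 and 200<c[0]<340 and 130<c[1]<260:print(n,c.round(1),a[4],onz(n,*c,78))
comp(np.ascontiguousarray(t),"scene",78);comp(np.ascontiguousarray(bot.snapshot("top")[:,:,::-1]),"top",78)
im=t.astype(int);h=cv2.cvtColor(np.ascontiguousarray(t),cv2.COLOR_BGR2HSV);m=cv2.inRange(h,(8,130,100),(25,255,255));m[:215]=0;m[262:]=0;m[:,:205]=0;m[:,232:]=0
wgt=(im[:,:,2]-im[:,:,0]).clip(0)*(cv2.dilate(m,np.ones((3,3)))>0)
print([(v,round(float((wgt[v]*np.arange(512)).sum()/wgt[v].sum()),2)) for v in range(228,252,3)])
a=cv2.imread("pics/s7.png");print("jar region change",np.abs(a.astype(int)-t)[190:250,215:260].mean())
E
```

```text
t 16.15 tcp [543.7 122.6 170.6] yaw of tool y deg -2.03 tilt z [ 0.004  0.001 -1.   ] q [-0.35  0.46  0.13  1.78 -0.07  0.91 -0.23] F [-0.4 -0.6 -0.5] w 0.2 ff 0.0
scene [299.4 223.2] 36 [644.  120.8  78. ]
[(228, 214.4), (231, 214.93), (234, 216.27), (237, 216.54), (240, 216.97), (243, 217.44), (246, 217.72), (249, 218.35)]
jar region change 3.1348148148148147
```

The lever tip is now at gauge x ≈ +28 mm (the far stop), and the pad and jar are unchanged.

```bash
python3 -c "
from rig import bot
print(bot.sign_off())"
```

```text
the job is handed in; nothing more can be done
None
```

I handed the job in at about 16 s. The jar is clamped upright on the gauge with the pad pushed in about 6.5 mm (estimated from camera and force), the lock lever is at its far stop, and the robot is clear; sign-off returned no verdict.

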